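Ratchet a transformer tight in the bench clamp

ROBOT

A 7-joint arm with a two-finger parallel gripper is mounted at the origin on the work surface. World frame = base frame: x ahead of the robot, y to its left, z up, the work surface at z = 0. Lengths are in m, angles in rad, forces in N, time in s.
With the tool pointing down it reaches from about 0.35 to 0.9 m from the base axis. Payload 8.1 kg.
Tool frame: the origin (TCP) lies on the centre line of the jaws, within the pads' length; the fingertips stand 22 mm ahead of it and the grasp point (between the pads) lies 3 mm ahead of it (arm.finger_overhang is the distance from the TCP to the fingertips, in m); z points along the fingers, y is the direction in which the jaws open and shut (so a half turn about z gives the same grasp; the last joint's range is limited). The gripper opens to 92 mm and grips with 3 to 60 N. Pads are 19 mm wide; open, the fingers measure 130 mm over their backs; the gripper's body (75 mm by 190 mm) begins 47 mm behind the grasp point.
Start: joints at [1.242, 0.434, 0.025, 1.573, -0.012, 1.134, -0.075], TCP at [0.14, -0.609, 0.249] pointing down, gripper open.
Joint ranges: [-2.62, 2.62], [-0.44, 2.09], [-1.27, 1.32], [0.08, 2.57], [-1.32, 4.46], [0.12, 2], [-2.74, 2.74]. Speed limits (rad/s): [2.22, 2.22, 3.01, 3.01, 3.14, 3.14, 3.14].

INTERFACE

Orientations are given as a rotation vector (axis times angle).
In Python, from cell import arm gives the robot as it stands. The module is installed in compiled form; this text tells all that it offers.
- The arm moves only by the tool step_arm, never from a script. Its argument "plan" is a list of rows, each an object of numbers: "wx", "wy", "wz": the turn, a rotation vector about the tool's x, y, z in units of 6 degrees (1.0 is 6 degrees); "tx", "ty", "tz": the shift along the tool's x, y, z in cm; "hand": the opening, from 0 (shut) to 1 (fully open). A call has exactly 10 rows; each row shifts and turns the commanded pose from where the row before left it, along the tool's axes as they then stand; what a row does not reach is not made up. A row lasts 1/12 s, in which the tool goes at most 41.7 mm and 7.16 degrees, less where a joint would pass 70% of its speed; a pose out of reach is approached as far as the arm can. A call is refused whole if a number of a shift passes 4.17 or a number of a turn 1, either way. A call with a gripper value outside its range is refused whole. The fingers move at their own pace and stop on an object; "force" is the grip in N (left out, the last holds). Time passes only in rows, so rows that do not move let the fingers close, or fill a call up. It gives the time, the measured TCP pose, the force and the opening at its end, in the units of the state.
- arm.observe(): the state, without advancing time (a new reading comes with each control period).
- arm.get_image(name): name is "scene" or "top" or "wrist"; returns (picture, depth): 480x640x3 uint8, red, green, blue; 480x640 float32, m along the optical axis (not along the pixel's ray), 0 where there is no reading.
- arm.calibration(name): a dict with "mtx" (3x3 intrinsics, pixels), "R" (3x3) and "t" (3): a world point X has camera coordinates R X + t. Camera axes: x right, y down, z forward; pixel columns grow to the right and rows downward; lengths in m; the calibration is good to about 2 mm. A picture is of the moment at which its call begins: read the wrist's pose just before it. calibration takes no time and is no camera call; for the wrist camera it gives the pose at the moment of the call.
- arm.sign_off(): hands the job in, once; it reports no verdict.
The state is a dict: "clock": time; "joints": joint angles; "dq": joint speeds; "joint_efforts": joint torques, N m; "position": TCP position; "ee_rot": TCP orientation; "force": force on the tool from outside, world axes, zero at the start; "ft_torque": the same for the moment, N m; "width": opening from 0.0 (shut) to 1.0 (fully open).
Only numpy, scipy, OpenCV 4.12 (cv2) and the standard library are available. Lean on these libraries where they do the work, as an engineer would, in place of code of your own. Each camera call takes 0.05 s, during which the arm holds its last target.

TASK

Slide the black transformer along its oak board until the end of its foot strip is fully home against the clamp's iron heel, then swing the ratchet handle back and forth to screw the clamp foot down on the strip. Stop when the foot holds it firmly, at about 55 N, and never press it harder than 90 N, then swing the handle back to its parked stop (anticlockwise) and let go. Leave everything else on the bench alone.

Things in the scene. Friction and masses are not known exactly. Their poses are not given: they have to be found in the camera images.
- clamp: Dark cast iron screw clamp on the edge of an oak board fixed to the bench. Origin on the upright screw axis at bench level, z up. Board top 18 mm above the origin, from y -80 to +205 mm, x -65 to +65 mm. The iron column stands at the -y end (y -90 to -49 mm, 64 mm high); its arm reaches over the board to the screw axis.
- heel (a point): Middle of the upright flat face of the clamp's iron heel (44 mm wide, 16 mm high), 22 mm from the screw axis on the clamp's -y side, 3 mm above the board; axes as the clamp's. The strip is home when its end touches this face, its middle within 8 mm sideways (clamp x) and the strip parallel to the clamp's y within 0.1 rad.
- transformer_cap (a point): Grasp point of the loose black transformer (about 0.75 kg), on its middle line 72 mm above its underside. Cap: 44 mm wide in x, 50 in y, 50 to 90 mm above the underside; core below it 54 x 60 mm. It stands on the board, its long foot strip (along its -y) pointing to the heel, 25 to 55 mm short of it, axes within 0.12 rad of the clamp's; 3 to 9 N slides it.
- strip_end (a point): Middle of the end face of the transformer's flat steel foot strip, 108 mm along -y from the transformer's middle line, 3 mm above its underside; axes as the transformer's. The strip is 36 mm wide and 6 mm thick, its top 24 mm above the bench.
- foot: Round steel foot, 20 mm across, at the screw's lower end; origin at the centre of its underside. It starts 8 to 13 mm above the strip's top and goes down 6 mm per rad of screw. It holds a stiff spring: once it rests on the strip it moves no more, and each further 0.1 rad of screw adds about 11 N of foot force, which can only be felt at the handle.
- handle (a joint): Ratchet handle, rad: 0 at its parked stop, growing clockwise from above to 1.5 at the other stop (iron lugs: pushing on there feels stiff but tightens nothing). At value v it points from the screw axis to -137 degrees - v, from the clamp's x. Clockwise drives the screw; anticlockwise clicks over the ratchet (20 teeth, 0.314 rad each). It stays where left. Parked: below 0.15.
- post_mid (a point): Middle of the upright round wooden grip post at the handle's end, 80 mm from the screw axis, 115 mm above the bench: 22 mm across, 52 mm tall, spins freely. The handle bar's top is 86 mm above the bench.
- screw_axis (a point): Point on the screw axis at the height of the post's middle. Clockwise push felt at the post: about 1 N in the slack (up to one tooth), 7 to 8 N while the screw runs free (3 to 5 N if held still after a push, as friction carries part); either way each N of foot force then adds some 0.075 N (55 N adds 4 N, 90 N 6.8 N). Anticlockwise: 1 to 5 N. The screw holds when let go.
- valve_a: Miniature valve of bluish glass, 22 mm across, 55 mm tall, standing loose on the oak board behind the clamp (its +x side); leave alone. Origin at its underside.
- valve_b: A second such valve, likewise; leave alone.
- hub: Brass tuning dial hub, 44 mm across, 24 mm high, loose on the bench; leave alone.
- mug: Chipped white enamel mug of spare knobs, 80 mm across, 85 mm high; leave alone.
- driver: Screwdriver with a wooden handle, 170 mm; leave alone.
- spare_knob: Dark radio knob, 38 mm across, 16 mm high; leave alone.
- can_cap: Aluminium can capacitor, 35 mm across, 60 mm high, standing; leave alone.
- tin: Open steel sorting tin, 90 x 120 x 30 mm; leave alone.
Things that resemble listed ones, but are neither listed nor needed, are in the scene too. Leave any blue or pink look-alike of the part that bears transformer_cap alone.

How it is judged:
On the way, in this order (a step that is already met when the one before it is completed fails the run):
1. the transformer's strip is home against the heel, the foot not yet on it (y of strip_end in the frame of heel below 0.0025 m and x of strip_end in the frame of heel between -0.008 and 0.008 m and angle between the y axis of strip_end and the y axis of clamp, either way round below 0.1 rad and contact force between foot and transformer below 1 N), for 0.2 s.
2. the foot presses on the strip with at least 35 N (contact force between foot and transformer above 35 N), for 0.2 s.
At the end, for the whole second after the job is handed in: The transformer's strip is home against the heel (gap under 2.5 mm, within 8 mm sideways and 0.1 rad, flat on the board), the clamp foot presses on it with 35 to 90 N, the handle is parked (below 0.15 rad) and everything is at rest and released (y of strip_end in the frame of heel below 0.0025 m and x of strip_end in the frame of heel between -0.008 and 0.008 m and angle between the y axis of strip_end and the y axis of clamp, either way round below 0.1 rad and angle between strip_end's own z axis and vertical below 0.05 rad and contact force between foot and transformer between 35 and 90 N and value of joint handle below 0.15 rad); the robot touches nothing.
It fails at once if the foot pressed on the transformer with more than 90 N (contact force between foot and transformer above 90 N).
It fails at once if a bystander was moved by more than 15 mm (distance of any of valve_a, valve_b, hub, mug, driver, spare_knob, can_cap, tin from where it was at the start of the episode above 0.015 m).
It fails at once if a glass valve was tipped over (angle between any of valve_a, valve_b's own z axis and vertical above 0.4 rad).
It also fails if it takes over 72 s, if anything falls off the work surface, if the arm or the gripper's body presses on something with over 40 N, if the wrist force passes 120 N, or if a joint passes its speed limit or range.

## Working session

There is one attempt and no reset: what is moved stays moved. The work goes in short steps, Python scripts to look and compute and a tool call to move; the robot and the scene stay as the last step left them, time stands still between calls to the robot, and variables do not carry over. Pictures are saved under pics/ and viewed, and the job is handed in when it is done.

Besides the shell and the picture viewer there is one more tool, called by a JSON object that holds its "fn" and its "kwargs". step_arm: Moves the arm, as the interface text tells. Its arguments: {"type":"object","properties":{"plan":{"type":"array"},"force":{"type":"number"}},"required":["plan"]}

```bash
mkdir -p pics; python3 - <<'E'
from cell import arm
import cv2,numpy as np
s=arm.observe();print(s)
for n in ["scene","top","wrist"]:
    c=arm.calibration(n);p,d=arm.get_image(n)
    cv2.imwrite(f"pics/{n}0.png",p[:,:,::-1]);np.savez(f"pics/{n}0.npz",p=p,d=d,**c)
    print(n,c)
print(arm.finger_overhang)
E
```

```text
{'clock': 0.0, 'joints': array([ 1.24241049,  0.43521866,  0.02495041,  1.57411319, -0.01157597,
        1.13399816, -0.07510654]), 'dq': array([ 3.61577273e-05, -6.09419048e-04,  1.67536080e-04,  5.86424358e-04,
       -1.50580393e-03, -1.77708851e-03, -1.24706247e-03]), 'joint_efforts': array([-2.85375072e-04, -6.67874622e+01,  9.84750688e-01, -3.14462829e+01,
       -6.04867330e-02,  4.29584796e-02,  1.86236693e-04]), 'position': array([ 0.13976273, -0.60867318,  0.24794115]), 'ee_rot': array([-3.12005495e+00, -3.53663684e-01,  5.24514295e-04]), 'force': array([ 0.21058317, -0.02779865, -0.67671823]), 'ft_torque': array([-0.01887283, -0.01200728,  0.02376808]), 'width': 0.9981781532232926}
scene {'mtx': array([[497.40077666,   0.        , 319.49407585],
       [  0.        , 497.40077666, 239.15971338],
       [  0.        ,   0.        ,   1.        ]]), 'R': array([[-0.47296055,  0.88076411,  0.02372562],
       [ 0.55632118,  0.3194029 , -0.76713007],
       [-0.68323866, -0.3496232 , -0.64105269]]), 't': array([ 0.19883972, -0.18844951,  1.40060086])}
top {'mtx': array([[568.95762996,   0.        , 316.97892839],
       [  0.        , 568.95762996, 237.47731601],
       [  0.        ,   0.        ,   1.        ]]), 'R': array([[-0.01683819, -0.99979604,  0.01115146],
       [-0.9885315 ,  0.0149724 , -0.15027077],
       [ 0.15007316, -0.01355386, -0.98858198]]), 't': array([0.03230229, 0.49606461, 1.19090949])}
wrist {'mtx': array([[423.45411689,   0.        , 331.07319279],
       [  0.        , 423.45411689, 235.92390152],
       [  0.        ,   0.        ,   1.        ]]), 'R': array([[ 2.23534968e-01, -9.74695780e-01, -5.05323276e-04],
       [-9.36541430e-01, -2.14928296e-01,  2.76940385e-01],
       [-2.70041233e-01, -6.14326041e-02, -9.60886969e-01]]), 't': array([-0.62465748, -0.03463511,  0.38997324])}
0.022
```

View pics/scene0.png

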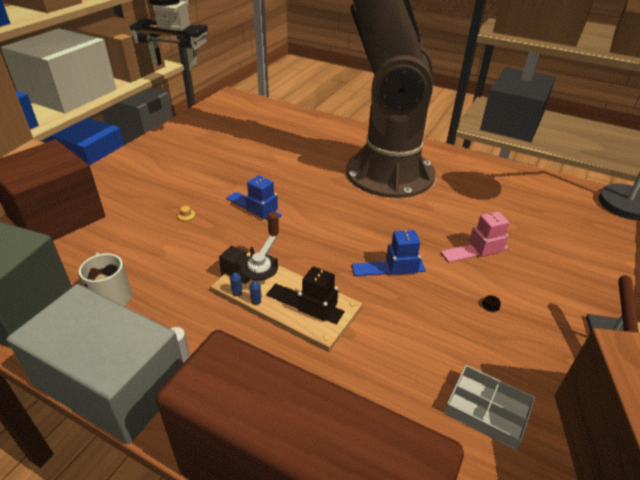

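View pics/top0.png

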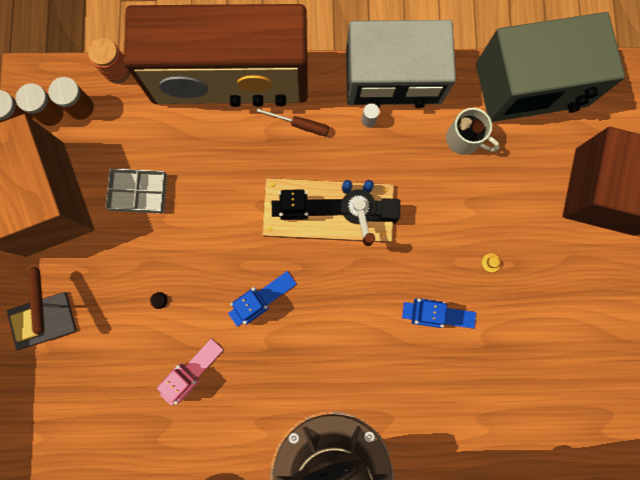

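View pics/wrist0.png

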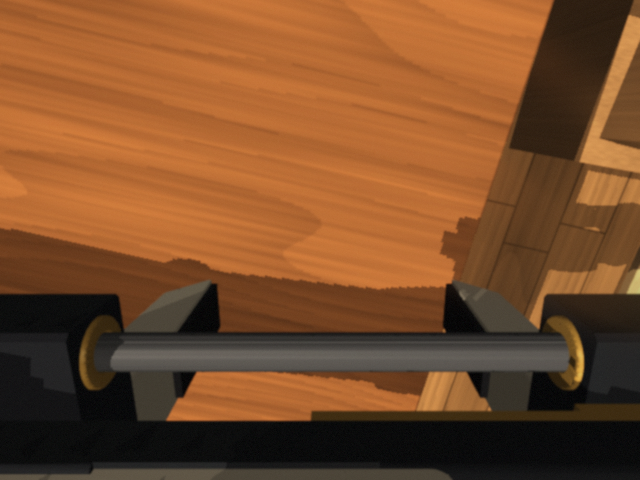

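```bash
cat > h.py <<'E'
import numpy as np,cv2
def load(n):
    z=np.load(f"pics/{n}.npz");return z
def world(z,u,v,dep=None):
    d=z['d'][int(round(v)),int(round(u))] if dep is None else dep
    r=np.linalg.inv(z['mtx'])@[u,v,1]
    return z['R'].T@(r*d-z['t'])
def atz(z,u,v,zz):
    r=z['R'].T@np.linalg.inv(z['mtx'])@[u,v,1]; c=-z['R'].T@z['t']
    return c+r*(zz-c[2])/r[2]
def proj(z,X):
    q=z['mtx']@(z['R']@np.array(X)+z['t']);return q[:2]/q[2]
def crop(n,u0,v0,u1,v1,k,out):
    p=load(n)['p'][v0:v1,u0:u1,::-1]
    cv2.imwrite(f"pics/{out}.png",cv2.resize(p,None,fx=k,fy=k,interpolation=cv2.INTER_CUBIC))
E
python3 - <<'E'
from h import *
crop("top0",250,165,410,255,5,"top0c")
crop("scene0",200,200,370,350,4,"scene0c")
E
```

```text
(no output)
```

View pics/top0c.png

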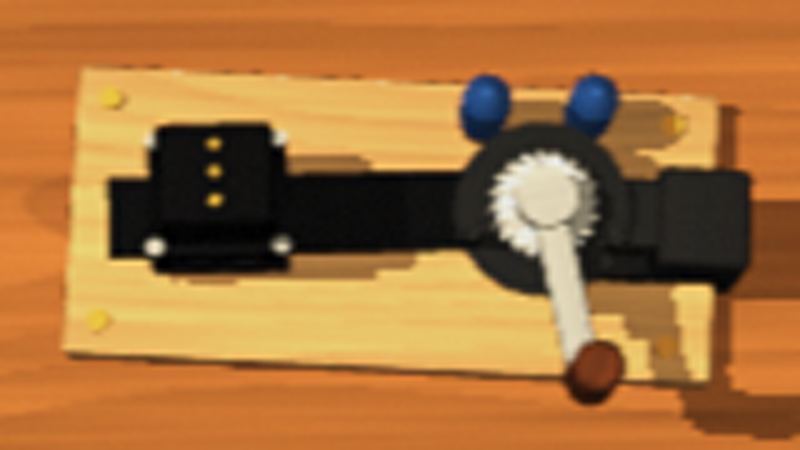

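View pics/scene0c.png

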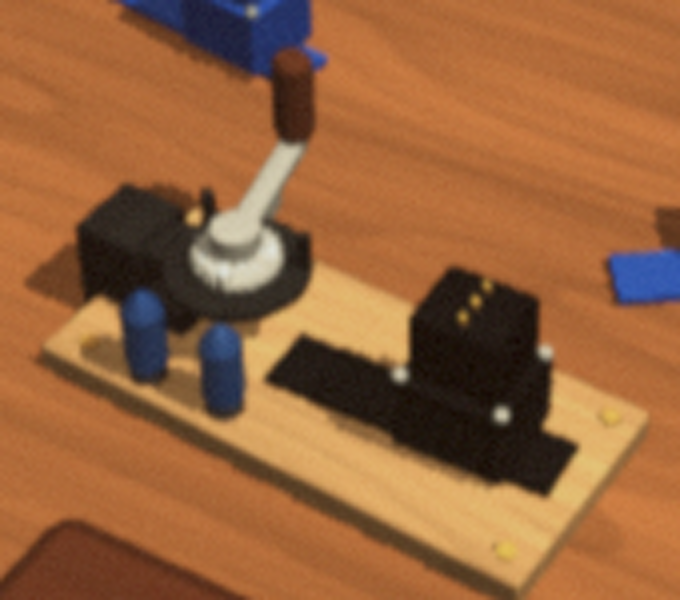

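The enlarged top view shows the board corners at crop (82,68), (716,97), (708,382), (65,353). The post top is at (597,365), the hub at (551,193), and the cap's three brass dots at (214,143/171/199). The valves are at (486,98) and (592,98).

```bash
python3 - <<'E'
from h import *
z=load("top0"); f=lambda u,v:(250+(u+.5)/5-.5,165+(v+.5)/5-.5)
C=[atz(z,*f(*c),.018) for c in [(82,68),(716,97),(708,382),(65,353)]]
for c in C:print(c.round(4))
# model: (x,y): TL=(+65,205) TR=(65,-80) BR=(-65,-80) BL=(-65,205)
M=np.array([[65,205],[65,-80],[-65,-80],[-65,205]])/1e3
W=np.array(C)[:,:2]
mc=M.mean(0);wc=W.mean(0);U,S,V=np.linalg.svd((M-mc).T@(W-wc));R=(U@V).T
th=np.arctan2(R[1,0],R[0,0]);t=wc-R@mc
print("clamp yaw",th,"orig",t,"resid",(W-(M@R.T+t)).round(4).tolist())
L=lambda X:(R.T@(np.array(X)[:2]-t)).round(4)
for nm,p,zz in [("posttop",(597,365),.141),("hubtop",(551,193),.095),("dot",(214,171),.108),("dot1",(214,143),.108),("dot3",(214,199),.108)]:
    X=atz(z,*f(*p),zz);Y=world(z,*f(*p));print(nm,X.round(4),L(X),"depth",Y.round(4),L(Y))
# cap top corners / strip edges
for nm,p,zz in [("cap TL",(160,126),.108),("cap TR",(270,126),.108),("stripL top",(110,180),.024),("stripLbot",(110,257),.024),("strip near cap top",(290,177),.024),("strip bot near",(290,252),.024),("strip bot right",(455,246),.024),("strip top right",(455,173),.024)]:
    X=atz(z,*f(*p),zz);print(nm,X.round(4),L(X),world(z,*f(*p)).round(4))
E
```

```text
[0.6346 0.1353 0.018 ]
[ 0.6174 -0.1469  0.018 ]
[ 0.4892 -0.1386  0.018 ]
[0.5063 0.1432 0.018 ]
clamp yaw -0.06117173321498756 orig [ 0.5580504  -0.06412176] resid [[-0.0008, -0.0012], [-0.0006, 0.0011], [0.0009, 0.0014], [0.0006, -0.0013]]
posttop [ 0.479 -0.077  0.141] [-0.0781 -0.0177] depth [ 0.4792 -0.0772  0.1396] [-0.0779 -0.0178]
hubtop [ 0.5584 -0.065   0.095 ] [ 0.0004 -0.0008] depth [ 0.5592 -0.0653  0.0913] [ 0.0012 -0.0011]
dot [0.5669 0.0744 0.108 ] [0.0003 0.1388] depth [0.5664 0.0744 0.1099] [-1.000e-04  1.388e-01]
dot1 [0.5786 0.0743 0.108 ] [0.0121 0.1394] depth [0.5786 0.0743 0.108 ] [0.0121 0.1394]
dot3 [0.5551 0.0746 0.108 ] [-0.0114  0.1382] depth [0.5548 0.0745 0.1096] [-0.0117  0.1382]
cap TL [0.5861 0.0965 0.108 ] [0.0182 0.162 ] [0.5857 0.0964 0.1095]
cap TR [0.5855 0.0512 0.108 ] [0.0203 0.1168] [0.6071 0.052  0.0174]
stripL top [0.5822 0.1227 0.024 ] [0.0127 0.188 ] [0.583  0.123  0.0204]
stripLbot [0.5477 0.1229 0.024 ] [-0.0218  0.186 ] [0.5473 0.1228 0.026 ]
strip near cap top [0.5824 0.0434 0.024 ] [0.0177 0.1089] [0.5832 0.0435 0.0203]
strip bot near [0.5487 0.0439 0.024 ] [-0.0159  0.1073] [0.5493 0.0439 0.0211]
strip bot right [ 0.5504 -0.0286  0.024 ] [-0.0098  0.035 ] [ 0.5501 -0.0285  0.0251]
strip top right [ 0.5831 -0.0294  0.024 ] [0.0229 0.0362] [ 0.5822 -0.0291  0.0281]
```

Clamp origin is at (0.558, -0.064) with yaw -0.061. The transformer centre is at (0.567, 0.074) with yaw about +0.017, so the gap is about 53 mm. The handle starts at about v = 0.52. Next I move toward the transformer at height.

{"fn": "step_arm", "kwargs": {"plan": [{"tx": 2.85,"ty": -2.85},{"tx": 2.85,"ty": -2.85},{"tx": 2.85,"ty": -2.85},{"tx": 2.85,"ty": -2.85},{"tx": 2.85,"ty": -2.85},{"tx": 2.85,"ty": -2.85},{"tx": 2.85,"ty": -2.85},{"tx": 2.85,"ty": -2.85},{"tx": 2.85,"ty": -2.85},{"tx": 2.85,"ty": -2.85}], "force": 40}}

```text
invalid input at $.plan[0]: expected keys wx, wy, wz, tx, ty, tz, hand
```

{"fn": "step_arm", "kwargs": {"plan": [{"wx": 0,"wy": 0,"wz": 0,"tx": 2.85,"ty": -2.85,"tz": 0,"hand": 1},{"wx": 0,"wy": 0,"wz": 0,"tx": 2.85,"ty": -2.85,"tz": 0,"hand": 1},{"wx": 0,"wy": 0,"wz": 0,"tx": 2.85,"ty": -2.85,"tz": 0,"hand": 1},{"wx": 0,"wy": 0,"wz": 0,"tx": 2.85,"ty": -2.85,"tz": 0,"hand": 1},{"wx": 0,"wy": 0,"wz": 0,"tx": 2.85,"ty": -2.85,"tz": 0,"hand": 1},{"wx": 0,"wy": 0,"wz": 0,"tx": 2.85,"ty": -2.85,"tz": 0,"hand": 1},{"wx": 0,"wy": 0,"wz": 0,"tx": 2.85,"ty": -2.85,"tz": 0,"hand": 1},{"wx": 0,"wy": 0,"wz": 0,"tx": 2.85,"ty": -2.85,"tz": 0,"hand": 1},{"wx": 0,"wy": 0,"wz": 0,"tx": 2.85,"ty": -2.85,"tz": 0,"hand": 1},{"wx": 0,"wy": 0,"wz": 0,"tx": 2.85,"ty": -2.85,"tz": 0,"hand": 1}], "force": 40}}

```text
clock: 0.98
position: [0.3543, -0.2658, 0.2488]
ee_rot: [3.121, 0.353, 0.0]
force: [-0.1, 0.5, -0.0]
width: 1.003
```

{"fn": "step_arm", "kwargs": {"plan": [{"wx": 0,"wy": 0,"wz": 0,"tx": 2.85,"ty": -2.85,"tz": 0,"hand": 1},{"wx": 0,"wy": 0,"wz": 0,"tx": 2.85,"ty": -2.85,"tz": 0,"hand": 1},{"wx": 0,"wy": 0,"wz": 0,"tx": 2.85,"ty": -2.85,"tz": 0,"hand": 1},{"wx": 0,"wy": 0,"wz": 0,"tx": 2.85,"ty": -2.85,"tz": 0,"hand": 1},{"wx": 0,"wy": 0,"wz": 0,"tx": 2.85,"ty": -2.85,"tz": 0,"hand": 1},{"wx": 0,"wy": 0,"wz": 0,"tx": 2.85,"ty": -2.85,"tz": 0,"hand": 1},{"wx": 0,"wy": 0,"wz": 0,"tx": 2.85,"ty": -2.85,"tz": 0,"hand": 1},{"wx": 0,"wy": 0,"wz": 0,"tx": 2.85,"ty": -2.85,"tz": 0,"hand": 1},{"wx": 0,"wy": 0,"wz": 0,"tx": 2.85,"ty": -2.85,"tz": 0,"hand": 1},{"wx": 0,"wy": 0,"wz": 0,"tx": 2.85,"ty": -2.85,"tz": 0,"hand": 1}]}}

```text
clock: 1.82
position: [0.5685, 0.0756, 0.2485]
ee_rot: [3.121, 0.353, -0.001]
force: [0.7, -0.6, 0.4]
width: 1.001
```

{"fn": "step_arm", "kwargs": {"plan": [{"wx": 0,"wy": 0,"wz": -1,"tx": 0,"ty": 0,"tz": 0,"hand": 1},{"wx": 0,"wy": 0,"wz": -1,"tx": 0,"ty": 0,"tz": 0,"hand": 1},{"wx": 0,"wy": 0,"wz": -1,"tx": 0,"ty": 0,"tz": 0,"hand": 1},{"wx": 0,"wy": 0,"wz": -1,"tx": 0,"ty": 0,"tz": 0,"hand": 1},{"wx": 0,"wy": 0,"wz": -1,"tx": 0,"ty": 0,"tz": 0,"hand": 1},{"wx": 0,"wy": 0,"wz": -1,"tx": 0,"ty": 0,"tz": 0,"hand": 1},{"wx": 0,"wy": 0,"wz": -1,"tx": 0,"ty": 0,"tz": 0,"hand": 1},{"wx": 0,"wy": 0,"wz": -1,"tx": 0,"ty": 0,"tz": 0,"hand": 1},{"wx": 0,"wy": 0,"wz": -1,"tx": 0,"ty": 0,"tz": 0,"hand": 1},{"wx": 0,"wy": 0,"wz": -1,"tx": 0,"ty": 0,"tz": 0,"hand": 1}]}}

```text
clock: 2.65
position: [0.5677, 0.0738, 0.2484]
ee_rot: [-2.522, -1.873, 0.001]
force: [-1.0, -0.8, 0.9]
width: 1.002
```

{"fn": "step_arm", "kwargs": {"plan": [{"wx": 0,"wy": 0,"wz": -1,"tx": 0,"ty": 0,"tz": 1,"hand": 1},{"wx": 0,"wy": 0,"wz": -1,"tx": 0,"ty": 0,"tz": 2,"hand": 1},{"wx": 0,"wy": 0,"wz": -0.96,"tx": 0,"ty": 0,"tz": 2.5,"hand": 1},{"wx": 0,"wy": 0,"wz": 0,"tx": 0,"ty": 0,"tz": 2.5,"hand": 1},{"wx": 0,"wy": 0,"wz": 0,"tx": 0,"ty": 0,"tz": 2.5,"hand": 1},{"wx": 0,"wy": 0,"wz": 0,"tx": 0,"ty": 0,"tz": 2,"hand": 1},{"wx": 0,"wy": 0,"wz": 0,"tx": 0,"ty": 0,"tz": 2,"hand": 1},{"wx": 0,"wy": 0,"wz": 0,"tx": 0,"ty": 0,"tz": 1,"hand": 1},{"wx": 0,"wy": 0,"wz": 0,"tx": 0,"ty": 0,"tz": 0,"hand": 1},{"wx": 0,"wy": 0,"wz": 0,"tx": 0,"ty": 0,"tz": 0,"hand": 1}]}}

```text
clock: 3.48
position: [0.5678, 0.0741, 0.0938]
ee_rot: [-2.207, -2.235, 0.001]
force: [0.0, -0.4, 0.4]
width: 0.998
```

```bash
cat > snap.py <<'E'
import sys
from cell import arm
import cv2,numpy as np
for a in sys.argv[2:]:
    c=arm.calibration(a);p,d=arm.get_image(a);n=a+sys.argv[1]
    cv2.imwrite(f"pics/{n}.png",p[:,:,::-1]);np.savez(f"pics/{n}.npz",p=p,d=d,**c)
s=arm.observe();print({k:np.round(s[k],4) for k in ("clock","joints","position","ee_rot","force","width")})
E
python3 snap.py 1 scene top; python3 -c "
from h import *
crop('scene1',200,180,370,350,4,'s1c')"
```

```text
{'clock': np.float64(3.5833), 'joints': array([ 0.2096,  0.6069, -0.6217,  1.8285,  0.4576,  0.8515, -0.6234]), 'position': array([0.5686, 0.0743, 0.0949]), 'ee_rot': array([2.2073, 2.2341, 0.0023]), 'force': array([ 0.3118, -0.2521,  0.3701]), 'width': np.float64(1.0005)}
```

View pics/s1c.png

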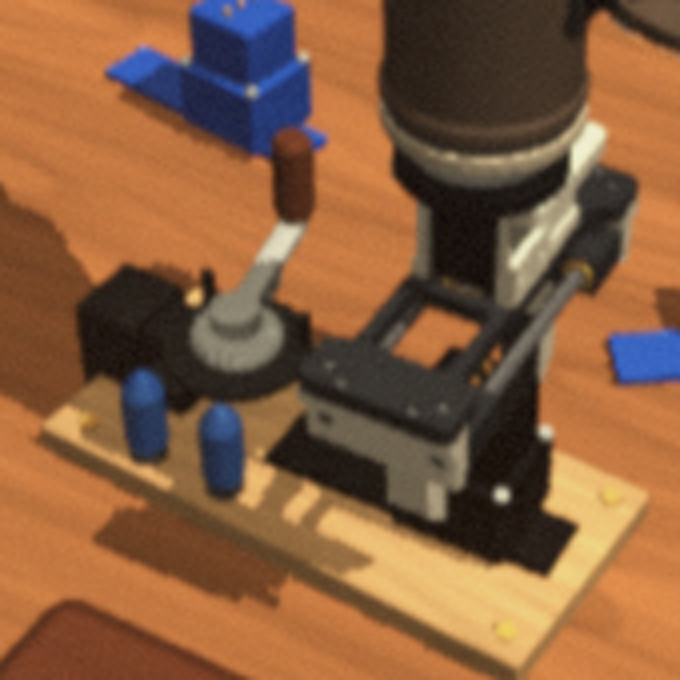

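{"fn": "step_arm", "kwargs": {"plan": [{"wx": 0,"wy": 0,"wz": 0,"tx": 0,"ty": 0,"tz": 0,"hand": 0.7},{"wx": 0,"wy": 0,"wz": 0,"tx": 0,"ty": 0,"tz": 0,"hand": 0.6},{"wx": 0,"wy": 0,"wz": 0,"tx": 0,"ty": 0,"tz": 0,"hand": 0.5},{"wx": 0,"wy": 0,"wz": 0,"tx": 0,"ty": 0,"tz": 0,"hand": 0.4},{"wx": 0,"wy": 0,"wz": 0,"tx": 0,"ty": 0,"tz": 0,"hand": 0.3},{"wx": 0,"wy": 0,"wz": 0,"tx": 0,"ty": 0,"tz": 0,"hand": 0.3},{"wx": 0,"wy": 0,"wz": 0,"tx": 0,"ty": 0,"tz": 0,"hand": 0.3},{"wx": 0,"wy": 0,"wz": 0,"tx": 0,"ty": 0,"tz": 0,"hand": 0.3},{"wx": 0,"wy": 0,"wz": 0,"tx": 0,"ty": 0,"tz": 0,"hand": 0.3},{"wx": 0,"wy": 0,"wz": 0,"tx": 0,"ty": 0,"tz": 0,"hand": 0.3}], "force": 30}}

```text
clock: 4.42
position: [0.5677, 0.0739, 0.0936]
ee_rot: [-2.208, -2.235, 0.001]
force: [-2.0, -0.5, 0.6]
width: 0.474
```

{"fn": "step_arm", "kwargs": {"plan": [{"wx": 0,"wy": 0,"wz": 0.08,"tx": -0.3,"ty": -0.05,"tz": 0,"hand": 0.3},{"wx": 0,"wy": 0,"wz": 0.08,"tx": -0.5,"ty": -0.05,"tz": 0,"hand": 0.3},{"wx": 0,"wy": 0,"wz": 0.08,"tx": -0.6,"ty": -0.05,"tz": 0,"hand": 0.3},{"wx": 0,"wy": 0,"wz": 0.08,"tx": -0.6,"ty": -0.05,"tz": 0,"hand": 0.3},{"wx": 0,"wy": 0,"wz": 0.08,"tx": -0.6,"ty": -0.05,"tz": 0,"hand": 0.3},{"wx": 0,"wy": 0,"wz": 0.08,"tx": -0.6,"ty": -0.05,"tz": 0,"hand": 0.3},{"wx": 0,"wy": 0,"wz": 0.08,"tx": -0.6,"ty": -0.05,"tz": 0,"hand": 0.3},{"wx": 0,"wy": 0,"wz": 0.08,"tx": -0.4,"ty": -0.05,"tz": 0,"hand": 0.3},{"wx": 0,"wy": 0,"wz": 0.06,"tx": -0.3,"ty": 0,"tz": 0,"hand": 0.3},{"wx": 0,"wy": 0,"wz": 0,"tx": 0,"ty": 0,"tz": 0,"hand": 0.3}]}}

```text
clock: 5.25
position: [0.5628, 0.0277, 0.0937]
ee_rot: [2.29, 2.15, -0.002]
force: [-0.2, -0.7, -2.0]
width: 0.477
```

```bash
python3 snap.py 2 scene top; python3 -c "
from h import *
crop('top2',250,165,410,255,5,'t2c')
crop('scene2',200,180,370,350,4,'s2c')"
```

```text
{'clock': np.float64(5.35), 'joints': array([ 0.2803,  0.5918, -0.604 ,  1.8533,  0.4437,  0.8348, -0.6114]), 'position': array([0.5628, 0.0278, 0.0937]), 'ee_rot': array([ 2.2891,  2.1505, -0.0023]), 'force': array([-0.1937, -2.6358, -1.2054]), 'width': np.float64(0.476)}
```

View pics/s2c.png

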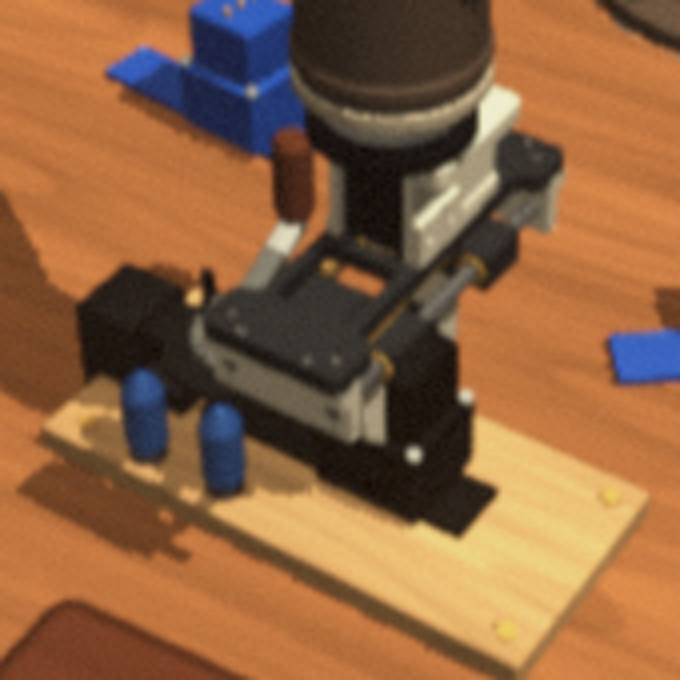

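View pics/t2c.png

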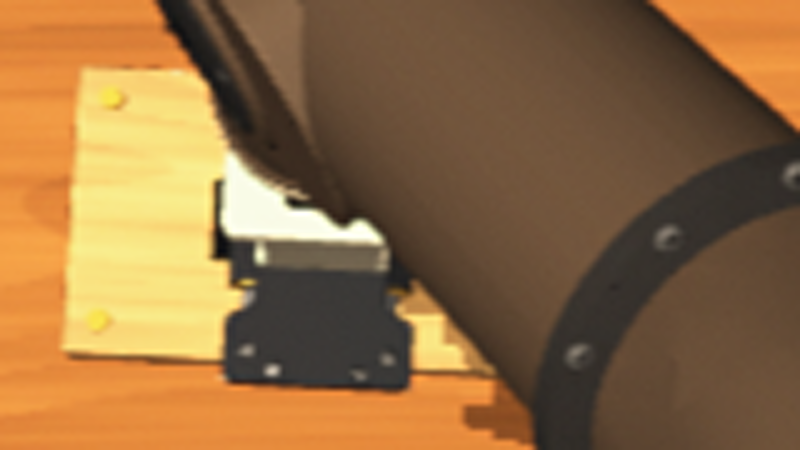

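{"fn": "step_arm", "kwargs": {"plan": [{"wx": 0,"wy": 0,"wz": 0,"tx": -0.1,"ty": 0,"tz": 0,"hand": 0.3},{"wx": 0,"wy": 0,"wz": 0,"tx": -0.1,"ty": 0,"tz": 0,"hand": 0.3},{"wx": 0,"wy": 0,"wz": 0,"tx": -0.1,"ty": 0,"tz": 0,"hand": 0.3},{"wx": 0,"wy": 0,"wz": 0,"tx": -0.1,"ty": 0,"tz": 0,"hand": 0.3},{"wx": 0,"wy": 0,"wz": 0,"tx": -0.1,"ty": 0,"tz": 0,"hand": 0.3},{"wx": 0,"wy": 0,"wz": 0,"tx": -0.1,"ty": 0,"tz": 0,"hand": 0.3},{"wx": 0,"wy": 0,"wz": 0,"tx": -0.1,"ty": 0,"tz": 0,"hand": 0.3},{"wx": 0,"wy": 0,"wz": 0,"tx": 0,"ty": 0,"tz": 0,"hand": 0.3},{"wx": 0,"wy": 0,"wz": 0,"tx": 0,"ty": 0,"tz": 0,"hand": 0.3},{"wx": 0,"wy": 0,"wz": 0,"tx": 0,"ty": 0,"tz": 0,"hand": 0.3}]}}

```text
clock: 6.18
position: [0.5625, 0.0219, 0.0937]
ee_rot: [2.288, 2.152, -0.0]
force: [-0.0, 1.7, -3.7]
width: 0.474
```

{"fn": "step_arm", "kwargs": {"plan": [{"wx": 0,"wy": 0,"wz": 0,"tx": -0.1,"ty": 0,"tz": 0,"hand": 0.3},{"wx": 0,"wy": 0,"wz": 0,"tx": -0.1,"ty": 0,"tz": 0,"hand": 0.3},{"wx": 0,"wy": 0,"wz": 0,"tx": -0.1,"ty": 0,"tz": 0,"hand": 0.3},{"wx": 0,"wy": 0,"wz": 0,"tx": 0,"ty": 0,"tz": 0,"hand": 0.3},{"wx": 0,"wy": 0,"wz": 0,"tx": 0,"ty": 0,"tz": 0,"hand": 0.3},{"wx": 0,"wy": 0,"wz": 0,"tx": 0,"ty": 0,"tz": 0,"hand": 0.3},{"wx": 0,"wy": 0,"wz": 0,"tx": 0,"ty": 0,"tz": 0,"hand": 0.3},{"wx": 0,"wy": 0,"wz": 0,"tx": 0,"ty": 0,"tz": 0,"hand": 0.3},{"wx": 0,"wy": 0,"wz": 0,"tx": 0,"ty": 0,"tz": 0,"hand": 0.3},{"wx": 0,"wy": 0,"wz": 0,"tx": 0,"ty": 0,"tz": 0,"hand": 0.3}]}}

```text
clock: 7.02
position: [0.5624, 0.0212, 0.094]
ee_rot: [-2.286, -2.153, -0.003]
force: [-0.7, 9.4, -3.3]
width: 0.475
```

{"fn": "step_arm", "kwargs": {"plan": [{"wx": 0,"wy": 0,"wz": 0,"tx": -0.1,"ty": 0,"tz": 0,"hand": 0.3},{"wx": 0,"wy": 0,"wz": 0,"tx": -0.1,"ty": 0,"tz": 0,"hand": 0.3},{"wx": 0,"wy": 0,"wz": 0,"tx": -0.1,"ty": 0,"tz": 0,"hand": 0.3},{"wx": 0,"wy": 0,"wz": 0,"tx": 0,"ty": 0,"tz": 0,"hand": 0.3},{"wx": 0,"wy": 0,"wz": 0,"tx": 0,"ty": 0,"tz": 0,"hand": 0.3},{"wx": 0,"wy": 0,"wz": 0,"tx": 0,"ty": 0,"tz": 0,"hand": 0.3},{"wx": 0,"wy": 0,"wz": 0,"tx": 0,"ty": 0,"tz": 0,"hand": 0.3},{"wx": 0,"wy": 0,"wz": 0,"tx": 0,"ty": 0,"tz": 0,"hand": 0.3},{"wx": 0,"wy": 0,"wz": 0,"tx": 0,"ty": 0,"tz": 0,"hand": 0.3},{"wx": 0,"wy": 0,"wz": 0,"tx": 0,"ty": 0,"tz": 0,"hand": 0.3}]}}

```text
clock: 7.85
position: [0.5623, 0.0207, 0.0945]
ee_rot: [-2.283, -2.153, -0.008]
force: [-1.5, 15.3, -0.8]
width: 0.479
```

The force rises to 15 N while the pose stalls, so the strip is home. I'll relax the push and open.

{"fn": "step_arm", "kwargs": {"plan": [{"wx": 0,"wy": 0,"wz": 0,"tx": 0.25,"ty": 0,"tz": 0,"hand": 0.3},{"wx": 0,"wy": 0,"wz": 0,"tx": 0.25,"ty": 0,"tz": 0,"hand": 0.3},{"wx": 0,"wy": 0,"wz": 0,"tx": 0,"ty": 0,"tz": 0,"hand": 0.3},{"wx": 0,"wy": 0,"wz": 0,"tx": 0,"ty": 0,"tz": 0,"hand": 0.3},{"wx": 0,"wy": 0,"wz": 0,"tx": 0,"ty": 0,"tz": 0,"hand": 0.6},{"wx": 0,"wy": 0,"wz": 0,"tx": 0,"ty": 0,"tz": 0,"hand": 0.8},{"wx": 0,"wy": 0,"wz": 0,"tx": 0,"ty": 0,"tz": 0,"hand": 0.9},{"wx": 0,"wy": 0,"wz": 0,"tx": 0,"ty": 0,"tz": 0,"hand": 0.9},{"wx": 0,"wy": 0,"wz": 0,"tx": 0,"ty": 0,"tz": 0,"hand": 0.9},{"wx": 0,"wy": 0,"wz": 0,"tx": 0,"ty": 0,"tz": 0,"hand": 0.9}]}}

```text
clock: 8.68
position: [0.5626, 0.0207, 0.0938]
ee_rot: [2.289, 2.152, -0.0]
force: [0.2, 0.2, 0.6]
width: 0.865
```

{"fn": "step_arm", "kwargs": {"plan": [{"wx": 0,"wy": 0,"wz": 0,"tx": 0,"ty": 0,"tz": -1,"hand": 0.9},{"wx": 0,"wy": 0,"wz": 0,"tx": 0,"ty": 0,"tz": -2,"hand": 0.9},{"wx": 0,"wy": 0,"wz": 0,"tx": 0,"ty": 0,"tz": -2,"hand": 0.9},{"wx": 0,"wy": 0,"wz": 0,"tx": 0,"ty": 0,"tz": -3,"hand": 0.9},{"wx": 0,"wy": 0,"wz": 0,"tx": 0,"ty": -2,"tz": -2,"hand": 0.9},{"wx": 0,"wy": 0,"wz": 0.5,"tx": 0,"ty": -3,"tz": -1,"hand": 0.9},{"wx": 0,"wy": 0,"wz": 1,"tx": 0,"ty": -3,"tz": 0,"hand": 0.9},{"wx": 0,"wy": 0,"wz": 1,"tx": 0,"ty": -1,"tz": 0,"hand": 0.9},{"wx": 0,"wy": 0,"wz": 1,"tx": 0,"ty": 0,"tz": 0,"hand": 0.9},{"wx": 0,"wy": 0,"wz": 1,"tx": 0,"ty": 0,"tz": 0,"hand": 0.9}]}}

```text
clock: 9.52
position: [0.4723, 0.0298, 0.2049]
ee_rot: [2.73, 1.552, 0.001]
force: [0.5, 0.1, -0.4]
width: 0.899
```

```bash
python3 snap.py 3 scene top; python3 -c "
from h import *
crop('top3',250,165,410,255,5,'t3c')
crop('scene3',200,200,370,350,4,'s3c')"
```

```text
{'clock': np.float64(9.6167), 'joints': array([ 0.329 ,  0.3049, -0.6211,  1.9499,  0.2173,  0.9513, -0.9314]), 'position': array([0.473 , 0.0298, 0.2047]), 'ee_rot': array([2.7280e+00, 1.5559e+00, 1.3000e-03]), 'force': array([-0.7797,  0.5198,  1.1891]), 'width': np.float64(0.8998)}
```

View pics/s3c.png

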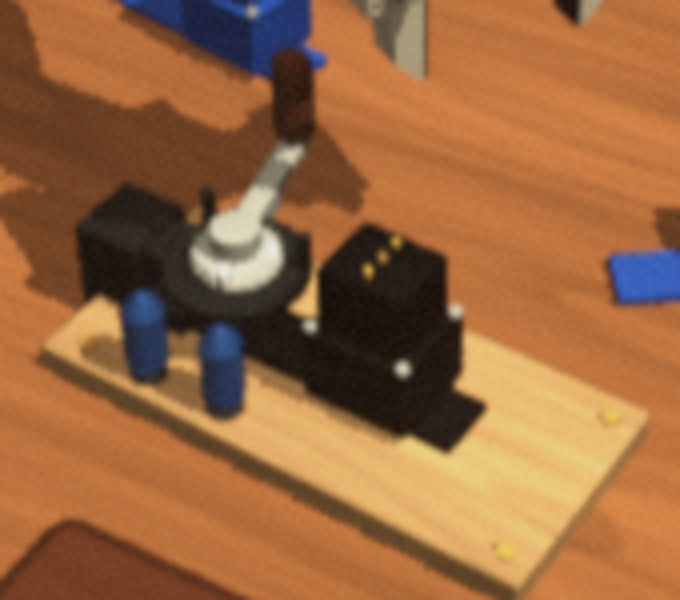

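View pics/t3c.png

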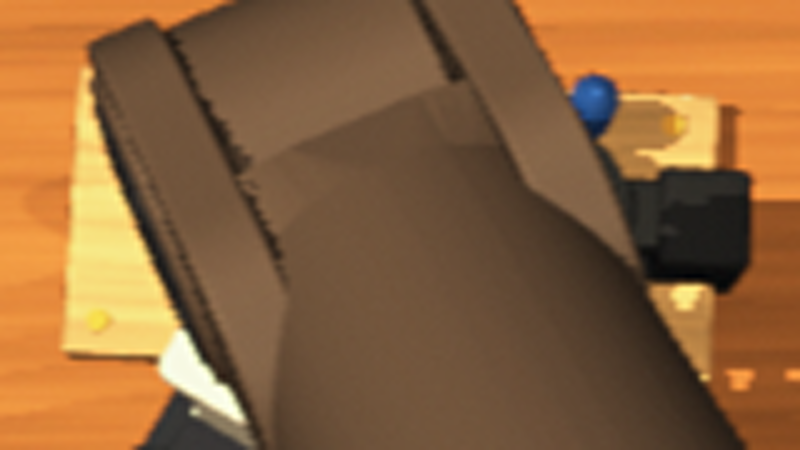

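```bash
cat >> h.py <<'E'
TH=-0.06117;T0=np.array([0.55805,-0.06412])
RC=np.array([[np.cos(TH),-np.sin(TH)],[np.sin(TH),np.cos(TH)]])
def L(X):return (RC.T@(np.array(X)[:2]-T0)).round(4)
def W(X):return (RC@np.array(X)+T0).round(4)
E
python3 - <<'E'
from h import *
for n,ps in (("scene0",[(463,318),(476,301),(488,286)]),("scene3",[(368,270),(383,257),(397,242)])):
    z=load(n)
    for p in ps:
        print(n,L(atz(z,200+(p[0]+.5)/4-.5,200+(p[1]+.5)/4-.5,.108)))
z=load("scene3")
for p in [(293,60),(293,85)]: print(L(world(z,200+p[0]/4,200+p[1]/4)),world(z,200+p[0]/4,200+p[1]/4))
print(W([-.0779,-.0178]),L([.5626,.0207]))
E
```

```text
scene0 [0.011  0.1379]
scene0 [-0.0018  0.137 ]
scene0 [-0.0134  0.1364]
scene3 [0.0082 0.0835]
scene3 [-0.0031  0.0844]
scene3 [-0.0155  0.0841]
[-0.0734 -0.0166] [ 0.48375013 -0.07616335  0.13731439]
[-0.0661 -0.0117] [ 0.49131082 -0.07177266  0.12806728]
[ 0.4792 -0.0771] [-0.0006  0.0849]
```

Dots in the scene view put the transformer at clamp (-0.001, 0.0856) after correcting the camera offset, straight and flat, so it's home. Next is the handle post at about world (0.479, -0.077). I'll keep the tool x outward, because the other way round would run joint 7 out of range.

{"fn": "step_arm", "kwargs": {"plan": [{"wx": 0,"wy": 0,"wz": 0,"tx": -2.22,"ty": 1.49,"tz": 0,"hand": 0.9},{"wx": 0,"wy": 0,"wz": 0,"tx": -2.22,"ty": 1.49,"tz": 0,"hand": 0.9},{"wx": 0,"wy": 0,"wz": 0,"tx": -2.22,"ty": 1.49,"tz": 0,"hand": 0.9},{"wx": 0,"wy": 0,"wz": 0,"tx": -2.22,"ty": 1.49,"tz": 0,"hand": 0.9},{"wx": 0,"wy": 0,"wz": -1,"tx": 0,"ty": 0,"tz": 0,"hand": 0.9},{"wx": 0,"wy": 0,"wz": -1,"tx": 0,"ty": 0,"tz": 0,"hand": 0.9},{"wx": 0,"wy": 0,"wz": -1,"tx": 0,"ty": 0,"tz": 0,"hand": 0.9},{"wx": 0,"wy": 0,"wz": -1,"tx": 0,"ty": 0,"tz": 0,"hand": 0.9},{"wx": 0,"wy": 0,"wz": -1,"tx": 0,"ty": 0,"tz": 0,"hand": 0.9},{"wx": 0,"wy": 0,"wz": -1,"tx": 0,"ty": 0,"tz": 0,"hand": 0.9}]}}

```text
clock: 10.45
position: [0.4794, -0.077, 0.2041]
ee_rot: [2.101, 2.335, 0.0]
force: [-0.5, 0.1, 0.3]
width: 0.899
```

{"fn": "step_arm", "kwargs": {"plan": [{"wx": 0,"wy": 0,"wz": -1,"tx": 0,"ty": 0,"tz": 0,"hand": 0.9},{"wx": 0,"wy": 0,"wz": -1,"tx": 0,"ty": 0,"tz": 0,"hand": 0.9},{"wx": 0,"wy": 0,"wz": -1,"tx": 0,"ty": 0,"tz": 0,"hand": 0.9},{"wx": 0,"wy": 0,"wz": -1,"tx": 0,"ty": 0,"tz": 0,"hand": 0.9},{"wx": 0,"wy": 0,"wz": -1,"tx": 0,"ty": 0,"tz": 0,"hand": 0.9},{"wx": 0,"wy": 0,"wz": -1,"tx": 0,"ty": 0,"tz": 0,"hand": 0.9},{"wx": 0,"wy": 0,"wz": -1,"tx": 0,"ty": 0,"tz": 0,"hand": 0.9},{"wx": 0,"wy": 0,"wz": -1,"tx": 0,"ty": 0,"tz": 0,"hand": 0.9},{"wx": 0,"wy": 0,"wz": -1,"tx": 0,"ty": 0,"tz": 0,"hand": 0.9},{"wx": 0,"wy": 0,"wz": -1,"tx": 0,"ty": 0,"tz": 0,"hand": 0.9}]}}

```text
clock: 11.28
position: [0.4794, -0.0771, 0.2041]
ee_rot: [0.652, 3.073, 0.0]
force: [-0.9, 0.3, 0.3]
width: 0.902
```

{"fn": "step_arm", "kwargs": {"plan": [{"wx": 0,"wy": 0,"wz": -1,"tx": 0,"ty": 0,"tz": 0,"hand": 0.9},{"wx": 0,"wy": 0,"wz": -1,"tx": 0,"ty": 0,"tz": 0,"hand": 0.9},{"wx": 0,"wy": 0,"wz": -1,"tx": 0,"ty": 0,"tz": 0,"hand": 0.9},{"wx": 0,"wy": 0,"wz": -1,"tx": 0,"ty": 0,"tz": 0,"hand": 0.9},{"wx": 0,"wy": 0,"wz": -1,"tx": 0,"ty": 0,"tz": 0,"hand": 0.9},{"wx": 0,"wy": 0,"wz": -0.67,"tx": 0,"ty": 0,"tz": 0,"hand": 0.9},{"wx": 0,"wy": 0,"wz": 0,"tx": 0,"ty": 0,"tz": 0,"hand": 0.9},{"wx": 0,"wy": 0,"wz": 0,"tx": 0,"ty": 0,"tz": 0,"hand": 0.9},{"wx": 0,"wy": 0,"wz": 0,"tx": 0,"ty": 0,"tz": 0,"hand": 0.9},{"wx": 0,"wy": 0,"wz": 0,"tx": 0,"ty": 0,"tz": 0,"hand": 0.9}]}}

```text
clock: 12.12
position: [0.4793, -0.0771, 0.2039]
ee_rot: [-0.259, 3.131, -0.0]
force: [-0.2, -0.2, -0.6]
width: 0.9
```

```bash
python3 snap.py 4 scene wrist; python3 -c "
from h import *
from cell import arm
s=arm.observe();r=s['ee_rot'];print('yaw',np.degrees(2*np.arctan2(r[1],r[0])))
crop('scene4',180,160,350,310,4,'s4c')"
```

```text
{'clock': np.float64(12.2167), 'joints': array([ 0.8746,  0.4823, -1.1107,  1.9034,  0.4952,  1.0657,  1.2946]), 'position': array([ 0.4793, -0.0771,  0.2039]), 'ee_rot': array([-2.5980e-01,  3.1307e+00, -5.0000e-04]), 'force': array([-0.1842,  0.2291,  0.0109]), 'width': np.float64(0.9006)}
yaw 189.48671007481516
```

View pics/s4c.png

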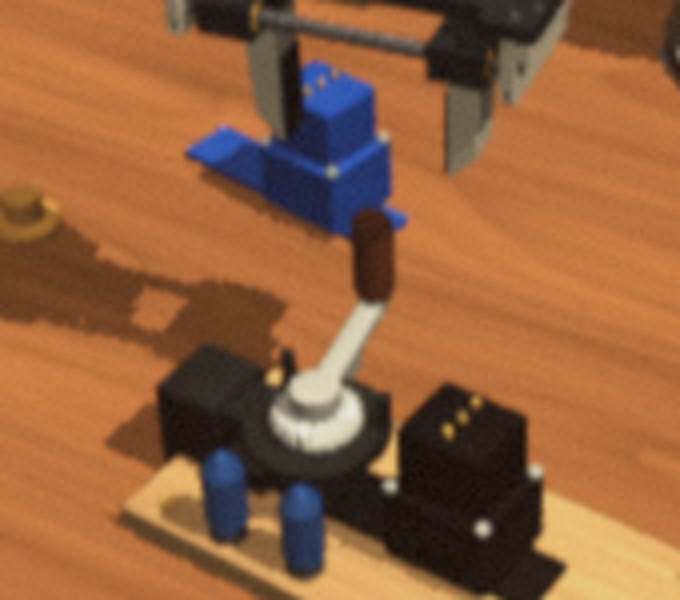

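View pics/wrist4.png

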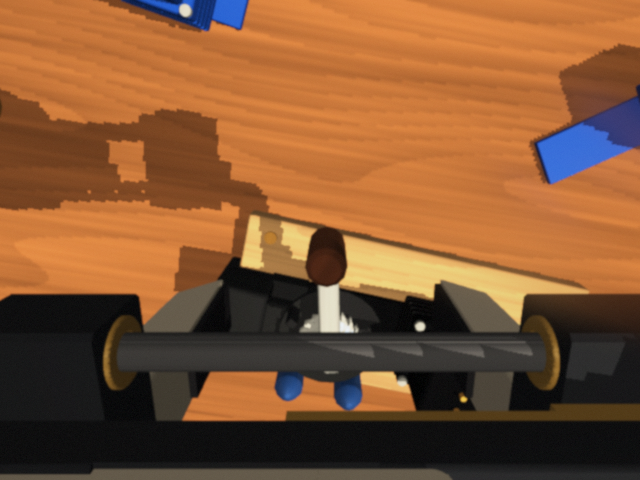

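```bash
python3 - <<'E'
from h import *
z=load("wrist4")
for p in [(327,265),(327,250),(327,280)]:
    X=atz(z,*p,.141);Y=world(z,*p);print(p,X.round(4),L(X),Y.round(4),L(Y))
E
```

```text
(327, 265) [ 0.4772 -0.0798  0.141 ] [-0.0797 -0.0206] [ 0.4779 -0.0797  0.1392] [-0.079  -0.0205]
(327, 250) [ 0.4695 -0.0811  0.141 ] [-0.0874 -0.0224] [ 0.471  -0.0809  0.1363] [-0.0858 -0.0221]
(327, 280) [ 0.4852 -0.0785  0.141 ] [-0.0719 -0.0188] [ 0.486  -0.0784  0.1389] [-0.071  -0.0187]
```

{"fn": "step_arm", "kwargs": {"plan": [{"wx": 0,"wy": 0,"wz": 0,"tx": 0,"ty": 0,"tz": 2,"hand": 0.9},{"wx": 0,"wy": 0,"wz": 0,"tx": 0,"ty": 0,"tz": 2.3,"hand": 0.9},{"wx": 0,"wy": 0,"wz": 0,"tx": 0,"ty": 0,"tz": 2.3,"hand": 0.8},{"wx": 0,"wy": 0,"wz": 0,"tx": 0,"ty": 0,"tz": 2,"hand": 0.6},{"wx": 0,"wy": 0,"wz": 0,"tx": 0,"ty": 0,"tz": 0,"hand": 0.4},{"wx": 0,"wy": 0,"wz": 0,"tx": 0,"ty": 0,"tz": 0,"hand": 0.2},{"wx": 0,"wy": 0,"wz": 0,"tx": 0,"ty": 0,"tz": 0,"hand": 0.1},{"wx": 0,"wy": 0,"wz": 0,"tx": 0,"ty": 0,"tz": 0,"hand": 0.1},{"wx": 0,"wy": 0,"wz": 0,"tx": 0,"ty": 0,"tz": 0,"hand": 0.1},{"wx": 0,"wy": 0,"wz": 0,"tx": 0,"ty": 0,"tz": 0,"hand": 0.1}], "force": 25}}

```text
clock: 13.05
position: [0.4797, -0.0772, 0.1186]
ee_rot: [-0.26, 3.129, -0.001]
force: [0.4, -0.9, 0.6]
width: 0.37
```

```bash
cat > st.py <<'E'
from h import *
from cell import arm
s=arm.observe();r=s['ee_rot'];p=s['position']
l=RC.T@(p[:2]-T0);yaw=np.degrees(2*np.arctan2(r[1],r[0]))%360
phi=np.arctan2(l[1],l[0]); v=(np.radians(-137)-phi)%(2*np.pi)
v=v if v<4 else v-2*np.pi
f=RC.T@s['force'][:2]; cw=np.array([np.sin(phi),-np.cos(phi)])
print('t',round(s['clock'],2),'v',round(v,4),'rad',round(np.hypot(*l),4),'yaw',round(yaw,2),'z',p[2].round(4),'F',s['force'].round(2),'cwpush',round(-f@cw,2),'radial',round(f@[np.cos(phi),np.sin(phi)],2),'w',round(s['width'],3),'j',s['joints'].round(2))
E
python3 st.py
```

```text
t 13.05 v 0.5239 rad 0.0794 yaw 189.49 z 0.1186 F [ 0.35 -0.9   0.59] cwpush 0.94 radial -0.2 w 0.37 j [ 0.78  0.58 -1.01  2.    0.63  0.91  1.17]
```

{"fn": "step_arm", "kwargs": {"plan": [{"wx": 0,"wy": 0,"wz": 0,"tx": 0,"ty": 0,"tz": 0,"hand": 0.1},{"wx": 0,"wy": 0,"wz": 0,"tx": 0,"ty": 0,"tz": 0,"hand": 0.1},{"wx": 0,"wy": 0,"wz": 0,"tx": 0,"ty": 0,"tz": 0,"hand": 0.1},{"wx": 0,"wy": 0,"wz": 0.57,"tx": -0.014,"ty": 0.48,"tz": 0,"hand": 0.1},{"wx": 0,"wy": 0,"wz": 0.57,"tx": -0.014,"ty": 0.48,"tz": 0,"hand": 0.1},{"wx": 0,"wy": 0,"wz": 0.57,"tx": -0.014,"ty": 0.48,"tz": 0,"hand": 0.1},{"wx": 0,"wy": 0,"wz": 0.57,"tx": -0.014,"ty": 0.48,"tz": 0,"hand": 0.1},{"wx": 0,"wy": 0,"wz": 0.57,"tx": -0.014,"ty": 0.48,"tz": 0,"hand": 0.1},{"wx": 0,"wy": 0,"wz": 0.57,"tx": -0.014,"ty": 0.48,"tz": 0,"hand": 0.1},{"wx": 0,"wy": 0,"wz": 0.57,"tx": -0.014,"ty": 0.48,"tz": 0,"hand": 0.1}]}}

```text
clock: 13.88
position: [0.4808, -0.0456, 0.118]
ee_rot: [0.402, 3.116, -0.005]
force: [-1.5, -7.4, 6.9]
width: 0.232
```

```bash
python3 st.py
```

```text
t 13.88 v 0.9242 rad 0.0795 yaw 165.3 z 0.118 F [-1.48 -7.44  6.86] cwpush 7.58 radial -0.3 w 0.232 j [ 0.65  0.53 -0.9   2.01  0.56  0.86  0.75]
```

{"fn": "step_arm", "kwargs": {"plan": [{"wx": 0,"wy": 0,"wz": 0.57,"tx": -0.014,"ty": 0.48,"tz": 0,"hand": 0.1},{"wx": 0,"wy": 0,"wz": 0.57,"tx": -0.014,"ty": 0.48,"tz": 0,"hand": 0.1},{"wx": 0,"wy": 0,"wz": 0.57,"tx": -0.014,"ty": 0.48,"tz": 0,"hand": 0.1},{"wx": 0,"wy": 0,"wz": 0.57,"tx": -0.014,"ty": 0.48,"tz": 0,"hand": 0.1},{"wx": 0,"wy": 0,"wz": 0.57,"tx": -0.014,"ty": 0.48,"tz": 0,"hand": 0.1},{"wx": 0,"wy": 0,"wz": 0.57,"tx": -0.014,"ty": 0.48,"tz": 0,"hand": 0.1},{"wx": 0,"wy": 0,"wz": 0.57,"tx": -0.014,"ty": 0.48,"tz": 0,"hand": 0.1},{"wx": 0,"wy": 0,"wz": 0.57,"tx": -0.014,"ty": 0.48,"tz": 0,"hand": 0.1},{"wx": 0,"wy": 0,"wz": 0.2,"tx": -0.005,"ty": 0.16,"tz": 0,"hand": 0.1},{"wx": 0,"wy": 0,"wz": 0,"tx": 0,"ty": 0,"tz": 0,"hand": 0.1}]}}

```text
clock: 14.72
position: [0.4995, -0.0102, 0.118]
ee_rot: [1.154, 2.922, -0.004]
force: [-2.5, -5.2, 7.4]
width: 0.231
```

```bash
python3 st.py
```

```text
t 14.72 v 1.434 rad 0.0796 yaw 136.89 z 0.118 F [-2.47 -5.25  7.36] cwpush 5.53 radial -1.74 w 0.231 j [ 0.48  0.51 -0.76  1.98  0.48  0.84  0.27]
```

{"fn": "step_arm", "kwargs": {"plan": [{"wx": 0,"wy": 0,"wz": -0.764,"tx": -0.026,"ty": -0.64,"tz": 0,"hand": 0.1},{"wx": 0,"wy": 0,"wz": -0.764,"tx": -0.026,"ty": -0.64,"tz": 0,"hand": 0.1},{"wx": 0,"wy": 0,"wz": -0.764,"tx": -0.026,"ty": -0.64,"tz": 0,"hand": 0.1},{"wx": 0,"wy": 0,"wz": -0.764,"tx": -0.026,"ty": -0.64,"tz": 0,"hand": 0.1},{"wx": 0,"wy": 0,"wz": -0.764,"tx": -0.026,"ty": -0.64,"tz": 0,"hand": 0.1},{"wx": 0,"wy": 0,"wz": -0.764,"tx": -0.026,"ty": -0.64,"tz": 0,"hand": 0.1},{"wx": 0,"wy": 0,"wz": -0.764,"tx": -0.026,"ty": -0.64,"tz": 0,"hand": 0.1},{"wx": 0,"wy": 0,"wz": -0.764,"tx": -0.026,"ty": -0.64,"tz": 0,"hand": 0.1},{"wx": 0,"wy": 0,"wz": -0.764,"tx": -0.026,"ty": -0.64,"tz": 0,"hand": 0.1},{"wx": 0,"wy": 0,"wz": -0.764,"tx": -0.026,"ty": -0.64,"tz": 0,"hand": 0.1}]}}

```text
clock: 15.55
position: [0.4785, -0.067, 0.1181]
ee_rot: [-0.085, 3.14, 0.002]
force: [0.6, 2.4, 2.1]
width: 0.235
```

```bash
python3 st.py
```

```text
t 15.55 v 0.6528 rad 0.0796 yaw 183.12 z 0.1181 F [0.6  2.42 2.14] cwpush -2.4 radial -0.69 w 0.235 j [ 0.75  0.57 -0.98  2.01  0.61  0.89  1.06]
```

{"fn": "step_arm", "kwargs": {"plan": [{"wx": 0,"wy": 0,"wz": -0.764,"tx": -0.026,"ty": -0.64,"tz": 0,"hand": 0.1},{"wx": 0,"wy": 0,"wz": -0.764,"tx": -0.026,"ty": -0.64,"tz": 0,"hand": 0.1},{"wx": 0,"wy": 0,"wz": -0.764,"tx": -0.026,"ty": -0.64,"tz": 0,"hand": 0.1},{"wx": 0,"wy": 0,"wz": -0.764,"tx": -0.026,"ty": -0.64,"tz": 0,"hand": 0.1},{"wx": 0,"wy": 0,"wz": -0.764,"tx": -0.026,"ty": -0.64,"tz": 0,"hand": 0.1},{"wx": 0,"wy": 0,"wz": -0.764,"tx": -0.026,"ty": -0.64,"tz": 0,"hand": 0.1},{"wx": 0,"wy": 0,"wz": -0.6,"tx": -0.02,"ty": -0.5,"tz": 0,"hand": 0.1},{"wx": 0,"wy": 0,"wz": -0.2,"tx": 0,"ty": -0.16,"tz": 0,"hand": 0.1},{"wx": 0,"wy": 0,"wz": 0,"tx": 0,"ty": 0,"tz": 0,"hand": 0.1},{"wx": 0,"wy": 0,"wz": 0,"tx": 0,"ty": 0,"tz": 0,"hand": 0.1}]}}

```text
clock: 16.38
position: [0.4925, -0.1102, 0.118]
ee_rot: [0.948, -2.994, 0.001]
force: [-3.3, -2.5, 8.4]
width: 0.233
```

```bash
python3 st.py
```

```text
t 16.38 v 0.0765 rad 0.0801 yaw 215.12 z 0.118 F [-3.33 -2.46  8.38] cwpush 0.1 radial 4.14 w 0.233 j [ 0.88  0.66 -1.1   1.95  0.72  0.99  1.61]
```

{"fn": "step_arm", "kwargs": {"plan": [{"wx": 0,"wy": 0,"wz": 0.57,"tx": -0.014,"ty": 0.48,"tz": 0,"hand": 0.1},{"wx": 0,"wy": 0,"wz": 0.57,"tx": -0.014,"ty": 0.48,"tz": 0,"hand": 0.1},{"wx": 0,"wy": 0,"wz": 0.57,"tx": -0.014,"ty": 0.48,"tz": 0,"hand": 0.1},{"wx": 0,"wy": 0,"wz": 0.38,"tx": -0.01,"ty": 0.32,"tz": 0,"hand": 0.1},{"wx": 0,"wy": 0,"wz": 0.38,"tx": -0.01,"ty": 0.32,"tz": 0,"hand": 0.1},{"wx": 0,"wy": 0,"wz": 0.38,"tx": -0.01,"ty": 0.32,"tz": 0,"hand": 0.1},{"wx": 0,"wy": 0,"wz": 0.38,"tx": -0.01,"ty": 0.32,"tz": 0,"hand": 0.1},{"wx": 0,"wy": 0,"wz": 0.38,"tx": -0.01,"ty": 0.32,"tz": 0,"hand": 0.1},{"wx": 0,"wy": 0,"wz": 0.38,"tx": -0.01,"ty": 0.32,"tz": 0,"hand": 0.1},{"wx": 0,"wy": 0,"wz": 0.38,"tx": -0.01,"ty": 0.32,"tz": 0,"hand": 0.1}]}}

```text
clock: 17.22
position: [0.4796, -0.0777, 0.118]
ee_rot: [0.239, -3.132, 0.005]
force: [-0.6, -7.1, 6.2]
width: 0.235
```

```bash
python3 st.py
```

```text
t 17.22 v 0.5174 rad 0.0797 yaw 188.72 z 0.118 F [-0.56 -7.06  6.18] cwpush 6.86 radial 1.76 w 0.235 j [ 0.78  0.58 -1.    2.    0.63  0.91  1.16]
```

{"fn": "step_arm", "kwargs": {"plan": [{"wx": 0,"wy": 0,"wz": 0.19,"tx": -0.002,"ty": 0.16,"tz": 0,"hand": 0.1},{"wx": 0,"wy": 0,"wz": 0.19,"tx": -0.002,"ty": 0.16,"tz": 0,"hand": 0.1},{"wx": 0,"wy": 0,"wz": 0.19,"tx": -0.002,"ty": 0.16,"tz": 0,"hand": 0.1},{"wx": 0,"wy": 0,"wz": 0.19,"tx": -0.002,"ty": 0.16,"tz": 0,"hand": 0.1},{"wx": 0,"wy": 0,"wz": 0.19,"tx": -0.002,"ty": 0.16,"tz": 0,"hand": 0.1},{"wx": 0,"wy": 0,"wz": 0.19,"tx": -0.002,"ty": 0.16,"tz": 0,"hand": 0.1},{"wx": 0,"wy": 0,"wz": 0.19,"tx": -0.002,"ty": 0.16,"tz": 0,"hand": 0.1},{"wx": 0,"wy": 0,"wz": 0.19,"tx": -0.002,"ty": 0.16,"tz": 0,"hand": 0.1},{"wx": 0,"wy": 0,"wz": 0.19,"tx": -0.002,"ty": 0.16,"tz": 0,"hand": 0.1},{"wx": 0,"wy": 0,"wz": 0.19,"tx": -0.002,"ty": 0.16,"tz": 0,"hand": 0.1}]}}

```text
clock: 18.05
position: [0.4786, -0.0619, 0.118]
ee_rot: [-0.072, -3.141, 0.005]
force: [-1.7, -8.2, 6.2]
width: 0.233
```

```bash
python3 st.py; python3 st.py
```

```text
t 18.05 v 0.7174 rad 0.0795 yaw 177.37 z 0.118 F [-1.74 -8.24  6.21] cwpush 8.29 radial 1.51 w 0.233 j [ 0.72  0.55 -0.95  2.01  0.59  0.88  0.96]
t 18.05 v 0.7174 rad 0.0795 yaw 177.37 z 0.118 F [-1.74 -8.24  6.21] cwpush 8.29 radial 1.51 w 0.233 j [ 0.72  0.55 -0.95  2.01  0.59  0.88  0.96]
```

{"fn": "step_arm", "kwargs": {"plan": [{"wx": 0,"wy": 0,"wz": 0.095,"tx": -0.001,"ty": 0.08,"tz": 0,"hand": 0.1},{"wx": 0,"wy": 0,"wz": 0.095,"tx": -0.001,"ty": 0.08,"tz": 0,"hand": 0.1},{"wx": 0,"wy": 0,"wz": 0.095,"tx": -0.001,"ty": 0.08,"tz": 0,"hand": 0.1},{"wx": 0,"wy": 0,"wz": 0.095,"tx": -0.001,"ty": 0.08,"tz": 0,"hand": 0.1},{"wx": 0,"wy": 0,"wz": 0.095,"tx": -0.001,"ty": 0.08,"tz": 0,"hand": 0.1},{"wx": 0,"wy": 0,"wz": 0.095,"tx": -0.001,"ty": 0.08,"tz": 0,"hand": 0.1},{"wx": 0,"wy": 0,"wz": 0.095,"tx": -0.001,"ty": 0.08,"tz": 0,"hand": 0.1},{"wx": 0,"wy": 0,"wz": 0.095,"tx": -0.001,"ty": 0.08,"tz": 0,"hand": 0.1},{"wx": 0,"wy": 0,"wz": 0.095,"tx": -0.001,"ty": 0.08,"tz": 0,"hand": 0.1},{"wx": 0,"wy": 0,"wz": 0.095,"tx": -0.001,"ty": 0.08,"tz": 0,"hand": 0.1}]}}

```text
clock: 18.88
position: [0.4792, -0.0541, 0.118]
ee_rot: [-0.227, -3.133, 0.006]
force: [-2.7, -8.3, 7.2]
width: 0.232
```

```bash
python3 st.py
```

```text
t 18.88 v 0.8157 rad 0.0795 yaw 171.7 z 0.118 F [-2.75 -8.27  7.16] cwpush 8.55 radial 1.68 w 0.232 j [ 0.69  0.54 -0.93  2.01  0.58  0.87  0.86]
```

{"fn": "step_arm", "kwargs": {"plan": [{"wx": 0,"wy": 0,"wz": 0.095,"tx": -0.001,"ty": 0.08,"tz": 0,"hand": 0.1},{"wx": 0,"wy": 0,"wz": 0.095,"tx": -0.001,"ty": 0.08,"tz": 0,"hand": 0.1},{"wx": 0,"wy": 0,"wz": 0.095,"tx": -0.001,"ty": 0.08,"tz": 0,"hand": 0.1},{"wx": 0,"wy": 0,"wz": 0.095,"tx": -0.001,"ty": 0.08,"tz": 0,"hand": 0.1},{"wx": 0,"wy": 0,"wz": 0.095,"tx": -0.001,"ty": 0.08,"tz": 0,"hand": 0.1},{"wx": 0,"wy": 0,"wz": 0.095,"tx": -0.001,"ty": 0.08,"tz": 0,"hand": 0.1},{"wx": 0,"wy": 0,"wz": 0.095,"tx": -0.001,"ty": 0.08,"tz": 0,"hand": 0.1},{"wx": 0,"wy": 0,"wz": 0.095,"tx": -0.001,"ty": 0.08,"tz": 0,"hand": 0.1},{"wx": 0,"wy": 0,"wz": 0.095,"tx": -0.001,"ty": 0.08,"tz": 0,"hand": 0.1},{"wx": 0,"wy": 0,"wz": 0.095,"tx": -0.001,"ty": 0.08,"tz": 0,"hand": 0.1}]}}

```text
clock: 19.72
position: [0.4806, -0.0465, 0.1179]
ee_rot: [-0.383, -3.118, 0.006]
force: [-2.1, -8.9, 9.6]
width: 0.233
```

```bash
python3 st.py; python3 snap.py 5 scene; python3 st.py;python3 -c "
from h import *
crop('scene5',220,220,320,300,8,'s5c');crop('scene0',220,220,320,300,8,'s00c')"
```

```text
t 19.72 v 0.9132 rad 0.0795 yaw 165.99 z 0.1179 F [-2.07 -8.89  9.57] cwpush 9.13 radial 0.05 w 0.233 j [ 0.65  0.53 -0.9   2.01  0.56  0.86  0.77]
{'clock': np.float64(19.7667), 'joints': array([ 0.6532,  0.5339, -0.9012,  2.011 ,  0.5581,  0.8624,  0.7652]), 'position': array([ 0.4807, -0.0462,  0.118 ]), 'ee_rot': array([-0.3839, -3.1177,  0.0058]), 'force': array([-1.9024, -9.2469,  7.3061]), 'width': np.float64(0.2297)}
t 19.77 v 0.9162 rad 0.0794 yaw 165.96 z 0.118 F [-1.9  -9.25  7.31] cwpush 9.44 radial -0.23 w 0.23 j [ 0.65  0.53 -0.9   2.01  0.56  0.86  0.77]
```

View pics/s5c.png

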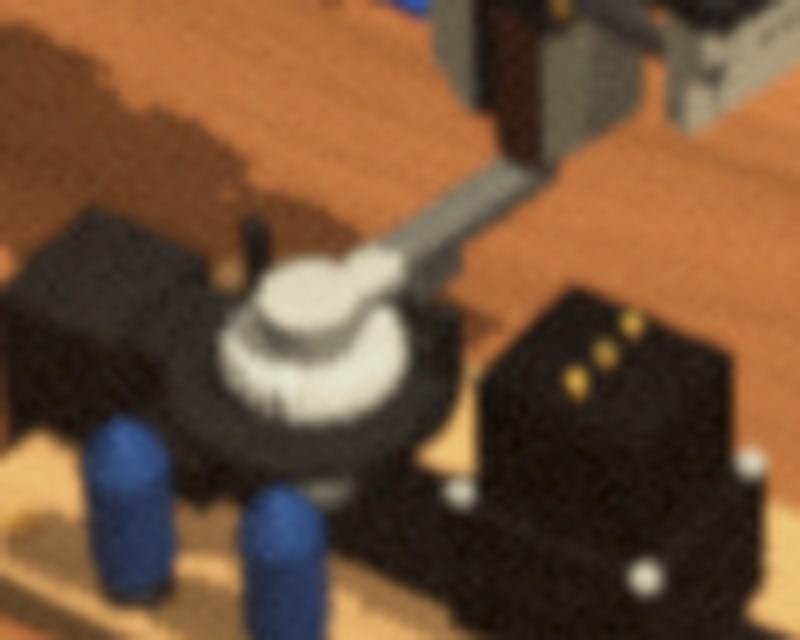

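{"fn": "step_arm", "kwargs": {"plan": [{"wx": 0,"wy": 0,"wz": 0.095,"tx": -0.001,"ty": 0.08,"tz": 0,"hand": 0.1},{"wx": 0,"wy": 0,"wz": 0.095,"tx": -0.001,"ty": 0.08,"tz": 0,"hand": 0.1},{"wx": 0,"wy": 0,"wz": 0.095,"tx": -0.001,"ty": 0.08,"tz": 0,"hand": 0.1},{"wx": 0,"wy": 0,"wz": 0.095,"tx": -0.001,"ty": 0.08,"tz": 0,"hand": 0.1},{"wx": 0,"wy": 0,"wz": 0.095,"tx": -0.001,"ty": 0.08,"tz": 0,"hand": 0.1},{"wx": 0,"wy": 0,"wz": 0.095,"tx": -0.001,"ty": 0.08,"tz": 0,"hand": 0.1},{"wx": 0,"wy": 0,"wz": 0.095,"tx": -0.001,"ty": 0.08,"tz": 0,"hand": 0.1},{"wx": 0,"wy": 0,"wz": 0.095,"tx": -0.001,"ty": 0.08,"tz": 0,"hand": 0.1},{"wx": 0,"wy": 0,"wz": 0.095,"tx": -0.001,"ty": 0.08,"tz": 0,"hand": 0.1},{"wx": 0,"wy": 0,"wz": 0.095,"tx": -0.001,"ty": 0.08,"tz": 0,"hand": 0.1}]}}

```text
clock: 20.6
position: [0.4827, -0.039, 0.1179]
ee_rot: [-0.538, -3.095, 0.007]
force: [-3.8, -9.4, 9.8]
width: 0.237
```

```bash
python3 st.py; python3 snap.py 6 scene >/dev/null; python3 st.py
```

```text
t 20.6 v 1.0112 rad 0.0795 yaw 160.29 z 0.1179 F [-3.81 -9.36  9.79] cwpush 10.09 radial 0.65 w 0.237 j [ 0.62  0.53 -0.87  2.01  0.54  0.86  0.67]
t 20.65 v 1.0137 rad 0.0794 yaw 160.25 z 0.1179 F [-3.64 -8.23  9.  ] cwpush 8.97 radial 0.83 w 0.234 j [ 0.62  0.53 -0.87  2.01  0.54  0.86  0.67]
```

{"fn": "step_arm", "kwargs": {"plan": [{"wx": 0,"wy": 0,"wz": 0.095,"tx": -0.001,"ty": 0.08,"tz": 0,"hand": 0.1},{"wx": 0,"wy": 0,"wz": 0.095,"tx": -0.001,"ty": 0.08,"tz": 0,"hand": 0.1},{"wx": 0,"wy": 0,"wz": 0.095,"tx": -0.001,"ty": 0.08,"tz": 0,"hand": 0.1},{"wx": 0,"wy": 0,"wz": 0.095,"tx": -0.001,"ty": 0.08,"tz": 0,"hand": 0.1},{"wx": 0,"wy": 0,"wz": 0.095,"tx": -0.001,"ty": 0.08,"tz": 0,"hand": 0.1},{"wx": 0,"wy": 0,"wz": 0.095,"tx": -0.001,"ty": 0.08,"tz": 0,"hand": 0.1},{"wx": 0,"wy": 0,"wz": 0.095,"tx": -0.001,"ty": 0.08,"tz": 0,"hand": 0.1},{"wx": 0,"wy": 0,"wz": 0.095,"tx": -0.001,"ty": 0.08,"tz": 0,"hand": 0.1},{"wx": 0,"wy": 0,"wz": 0.095,"tx": -0.001,"ty": 0.08,"tz": 0,"hand": 0.1},{"wx": 0,"wy": 0,"wz": 0.095,"tx": -0.001,"ty": 0.08,"tz": 0,"hand": 0.1}]}}

```text
clock: 21.48
position: [0.4855, -0.0318, 0.1179]
ee_rot: [-0.691, -3.064, 0.007]
force: [-4.7, -10.5, 10.8]
width: 0.236
```

```bash
python3 st.py; for i in 1 2 3 4 5 6; do python3 snap.py 7 scene >/dev/null; python3 st.py | cut -c1-130; done
```

```text
t 21.48 v 1.1087 rad 0.0795 yaw 154.58 z 0.1179 F [ -4.72 -10.49  10.79] cwpush 11.5 radial 0.04 w 0.236 j [ 0.59  0.52 -0.85  2.    0.52  0.85  0.57]
t 21.53 v 1.1119 rad 0.0795 yaw 154.55 z 0.1179 F [-4.21 -9.19  9.03] cwpush 10.11 radial 0.07 w 0.233 j [ 0.59  0.52 -0.85  2.   
t 21.58 v 1.1121 rad 0.0794 yaw 154.6 z 0.1179 F [-3.94 -8.92  9.83] cwpush 9.76 radial -0.07 w 0.227 j [ 0.59  0.52 -0.85  2.    
t 21.63 v 1.1118 rad 0.0795 yaw 154.62 z 0.1179 F [-4.49 -9.47 10.42] cwpush 10.48 radial 0.22 w 0.237 j [ 0.59  0.52 -0.85  2.   
t 21.68 v 1.1122 rad 0.0794 yaw 154.63 z 0.1179 F [-4.24 -8.91 10.23] cwpush 9.87 radial 0.21 w 0.235 j [ 0.59  0.52 -0.85  2.    
t 21.73 v 1.112 rad 0.0794 yaw 154.62 z 0.1179 F [-4.35 -9.06  9.97] cwpush 10.05 radial 0.25 w 0.235 j [ 0.59  0.52 -0.85  2.    
t 21.78 v 1.1117 rad 0.0794 yaw 154.62 z 0.1179 F [-5.32 -8.24 10.61] cwpush 9.69 radial 1.47 w 0.234 j [ 0.59  0.52 -0.85  2.
```

Pushes measured while moving rise at the expected slope, from about 7.4 N free to 11.5 N, which gives about 55 N of foot force. Turn counting (ratchet pitch plus an 8 mm minimum gap) caps it at about 57 N. The held reading suggests a little more, around 60–67 N. All of these are inside the window, so I stop tightening and return to park.

{"fn": "step_arm", "kwargs": {"plan": [{"wx": 0,"wy": 0,"wz": -0.764,"tx": -0.026,"ty": -0.64,"tz": 0,"hand": 0.1},{"wx": 0,"wy": 0,"wz": -0.764,"tx": -0.026,"ty": -0.64,"tz": 0,"hand": 0.1},{"wx": 0,"wy": 0,"wz": -0.764,"tx": -0.026,"ty": -0.64,"tz": 0,"hand": 0.1},{"wx": 0,"wy": 0,"wz": -0.764,"tx": -0.026,"ty": -0.64,"tz": 0,"hand": 0.1},{"wx": 0,"wy": 0,"wz": -0.764,"tx": -0.026,"ty": -0.64,"tz": 0,"hand": 0.1},{"wx": 0,"wy": 0,"wz": -0.764,"tx": -0.026,"ty": -0.64,"tz": 0,"hand": 0.1},{"wx": 0,"wy": 0,"wz": -0.764,"tx": -0.026,"ty": -0.64,"tz": 0,"hand": 0.1},{"wx": 0,"wy": 0,"wz": -0.764,"tx": -0.026,"ty": -0.64,"tz": 0,"hand": 0.1},{"wx": 0,"wy": 0,"wz": -0.764,"tx": -0.026,"ty": -0.64,"tz": 0,"hand": 0.1},{"wx": 0,"wy": 0,"wz": -0.764,"tx": -0.026,"ty": -0.64,"tz": 0,"hand": 0.1}]}}

```text
clock: 22.62
position: [0.483, -0.0912, 0.118]
ee_rot: [0.568, -3.089, -0.0]
force: [-4.7, 0.5, 9.6]
width: 0.238
```

```bash
python3 st.py
```

```text
t 22.62 v 0.343 rad 0.0797 yaw 200.83 z 0.118 F [-4.72  0.45  9.56] cwpush -2.03 radial 4.29 w 0.238 j [ 0.83  0.62 -1.05  1.98  0.67  0.94  1.37]
```

{"fn": "step_arm", "kwargs": {"plan": [{"wx": 0,"wy": 0,"wz": -0.764,"tx": -0.026,"ty": -0.64,"tz": 0,"hand": 0.1},{"wx": 0,"wy": 0,"wz": -0.764,"tx": -0.026,"ty": -0.64,"tz": 0,"hand": 0.1},{"wx": 0,"wy": 0,"wz": -0.57,"tx": -0.014,"ty": -0.48,"tz": 0,"hand": 0.1},{"wx": 0,"wy": 0,"wz": -0.38,"tx": -0.01,"ty": -0.32,"tz": 0,"hand": 0.1},{"wx": 0,"wy": 0,"wz": -0.19,"tx": 0,"ty": -0.16,"tz": 0,"hand": 0.1},{"wx": 0,"wy": 0,"wz": 0,"tx": 0,"ty": 0,"tz": 0,"hand": 0.1},{"wx": 0,"wy": 0,"wz": 0,"tx": 0,"ty": 0,"tz": 0,"hand": 0.1},{"wx": 0,"wy": 0,"wz": 0,"tx": 0,"ty": 0,"tz": 0,"hand": 0.1},{"wx": 0,"wy": 0,"wz": 0,"tx": 0,"ty": 0,"tz": 0,"hand": 0.1},{"wx": 0,"wy": 0,"wz": 0,"tx": 0,"ty": 0,"tz": 0,"hand": 0.1}]}}

```text
clock: 23.45
position: [0.4937, -0.1119, 0.118]
ee_rot: [0.984, -2.981, 0.002]
force: [-5.0, -3.5, 8.9]
width: 0.236
```

```bash
python3 st.py
```

```text
t 23.45 v 0.0506 rad 0.0801 yaw 216.54 z 0.118 F [-5.02 -3.54  8.88] cwpush -0.16 radial 6.14 w 0.236 j [ 0.88  0.67 -1.11  1.95  0.73  0.99  1.64]
```

{"fn": "step_arm", "kwargs": {"plan": [{"wx": 0,"wy": 0,"wz": -0.1,"tx": 0,"ty": -0.1,"tz": 0,"hand": 0.1},{"wx": 0,"wy": 0,"wz": -0.1,"tx": 0,"ty": -0.1,"tz": 0,"hand": 0.1},{"wx": 0,"wy": 0,"wz": -0.1,"tx": 0,"ty": -0.1,"tz": 0,"hand": 0.1},{"wx": 0,"wy": 0,"wz": -0.1,"tx": 0,"ty": -0.1,"tz": 0,"hand": 0.1},{"wx": 0,"wy": 0,"wz": -0.1,"tx": 0,"ty": -0.1,"tz": 0,"hand": 0.1},{"wx": 0,"wy": 0,"wz": 0,"tx": 0,"ty": 0,"tz": 0,"hand": 0.1},{"wx": 0,"wy": 0,"wz": 0,"tx": 0,"ty": 0,"tz": 0,"hand": 0.1},{"wx": 0,"wy": 0,"wz": 0,"tx": 0,"ty": 0,"tz": 0,"hand": 0.1},{"wx": 0,"wy": 0,"wz": 0,"tx": 0,"ty": 0,"tz": 0,"hand": 0.1},{"wx": 0,"wy": 0,"wz": 0,"tx": 0,"ty": 0,"tz": 0,"hand": 0.1}]}}

```text
clock: 24.28
position: [0.4966, -0.1156, 0.118]
ee_rot: [1.062, -2.954, 0.002]
force: [-5.8, -3.3, 11.0]
width: 0.233
```

```bash
python3 st.py
```

```text
t 24.28 v -0.0086 rad 0.0802 yaw 219.55 z 0.118 F [-5.84 -3.26 10.97] cwpush -1.26 radial 6.57 w 0.233 j [ 0.89  0.68 -1.12  1.94  0.74  1.01  1.69]
```

{"fn": "step_arm", "kwargs": {"plan": [{"wx": 0,"wy": 0,"wz": 0,"tx": 0,"ty": 0,"tz": 0,"hand": 0.4},{"wx": 0,"wy": 0,"wz": 0,"tx": 0,"ty": 0,"tz": 0,"hand": 0.6},{"wx": 0,"wy": 0,"wz": 0,"tx": 0,"ty": 0,"tz": 0,"hand": 0.7},{"wx": 0,"wy": 0,"wz": 0,"tx": 0,"ty": 0,"tz": 0,"hand": 0.7},{"wx": 0,"wy": 0,"wz": 0,"tx": 0,"ty": 0,"tz": 0,"hand": 0.7},{"wx": 0,"wy": 0,"wz": 0,"tx": 0,"ty": 0,"tz": -1,"hand": 0.7},{"wx": 0,"wy": 0,"wz": 0,"tx": 0,"ty": 0,"tz": -2,"hand": 0.7},{"wx": 0,"wy": 0,"wz": 0,"tx": 0,"ty": 0,"tz": -3,"hand": 0.7},{"wx": 0,"wy": 0,"wz": 0,"tx": 0,"ty": 0,"tz": -3,"hand": 0.7},{"wx": 0,"wy": 0,"wz": 0,"tx": 0,"ty": 0,"tz": -1,"hand": 0.7}]}}

```text
clock: 25.12
position: [0.4993, -0.1138, 0.2222]
ee_rot: [-1.064, 2.951, -0.002]
force: [0.8, 0.2, 0.2]
width: 0.695
```

{"fn": "step_arm", "kwargs": {"plan": [{"wx": 0,"wy": 0,"wz": 0,"tx": 3,"ty": 0,"tz": 0,"hand": 0.7},{"wx": 0,"wy": 0,"wz": 0,"tx": 3,"ty": 0,"tz": 0,"hand": 0.7},{"wx": 0,"wy": 0,"wz": 0,"tx": 0,"ty": -3,"tz": 0,"hand": 0.7},{"wx": 0,"wy": 0,"wz": 0,"tx": 0,"ty": -3,"tz": 0,"hand": 0.7},{"wx": 0,"wy": 0,"wz": 0,"tx": 0,"ty": -3,"tz": 0,"hand": 0.7},{"wx": 0,"wy": 0,"wz": 0,"tx": 0,"ty": -3,"tz": 0,"hand": 0.7},{"wx": 0,"wy": 0,"wz": 0,"tx": 0,"ty": -3,"tz": 0,"hand": 0.7},{"wx": 0,"wy": 0,"wz": 0,"tx": 0,"ty": 0,"tz": 0,"hand": 0.7},{"wx": 0,"wy": 0,"wz": 0,"tx": 0,"ty": 0,"tz": 0,"hand": 0.7},{"wx": 0,"wy": 0,"wz": 0,"tx": 0,"ty": 0,"tz": 0,"hand": 0.7}]}}

```text
clock: 25.95
position: [0.5467, -0.2678, 0.2178]
ee_rot: [-1.065, 2.955, 0.001]
force: [0.2, -0.3, -0.2]
width: 0.701
```

```bash
python3 snap.py 8 scene top; python3 -c "
from h import *
crop('top8',250,165,410,255,5,'t8c')
crop('scene8',200,200,370,350,4,'s8c')"
```

```text
{'clock': np.float64(26.05), 'joints': array([ 1.0421,  0.6799, -1.1001,  1.5949,  0.6287,  1.2622,  2.0967]), 'position': array([ 0.5465, -0.2675,  0.2181]), 'ee_rot': array([ 1.0661e+00, -2.9551e+00, -1.0000e-04]), 'force': array([0.5259, 0.0408, 0.4159]), 'width': np.float64(0.6994)}
```

View pics/s8c.png

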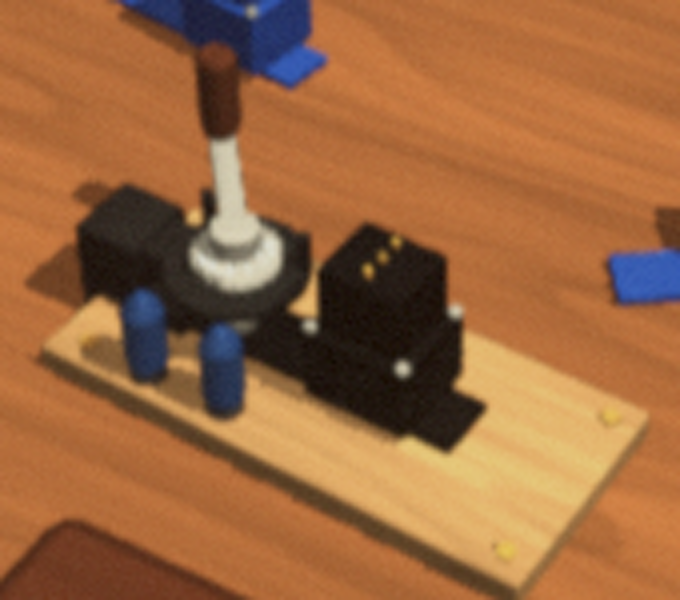

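View pics/t8c.png

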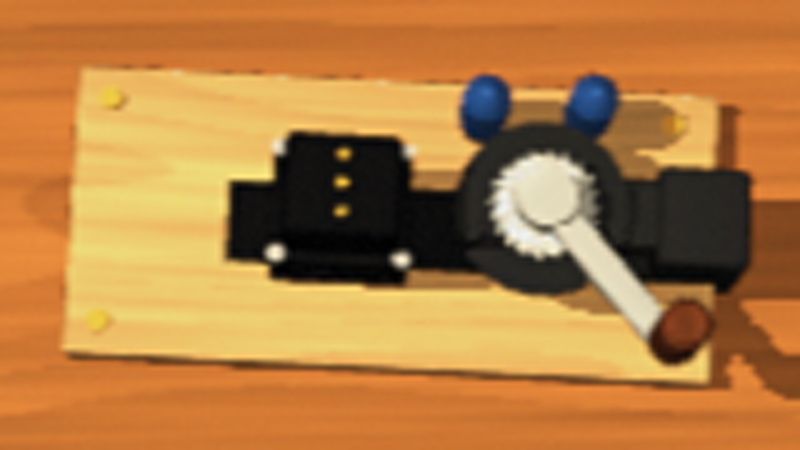

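```bash
python3 - <<'E'
from h import *
z=load("top8"); f=lambda u,v:(250+(u+.5)/5-.5,165+(v+.5)/5-.5)
a,b,c=[atz(z,*f(*p),.108) for p in [(343.5,154),(342,182),(341,211)]]
d=(a-c)[:2];print(L(b),"rel yaw",np.arctan2(d[1],d[0])-TH)
X=L(atz(z,*f(685,325),.141));print(X,(np.radians(-137)-np.arctan2(X[1],X[0])))
E
```

```text
[-0.0018  0.0861] rel yaw 0.0011347384971142627
[-0.0605 -0.0521] 0.03955584151367075
```

```bash
python3 -c "
from cell import arm
print(arm.sign_off())"
```

```text
the job is handed in; nothing more can be done
None
```

I handed the job in at about 26 s. The transformer is home against the heel, the clamp foot is tightened on its strip, and the handle is parked and released. No verdict was reported.

- **Strip position:** the last top view puts the transformer middle 86.1 mm from the screw axis against an ideal 86.0. It is 1.8 mm off sideways and about 0.001 rad out of line. While sliding it home the push rose to 15 N as the motion stalled.
- **Foot force (estimated from the handle, not measured directly):**

| How estimated | Foot force |
|---|---|
| Push while turning, which rose from about 7.4 N free to 11.5 N | about 55 N |
| Counting screw turns (upper limit, assuming the 8 mm minimum gap) | at most about 57 N |
| Push while held still (the one that disagrees) | about 60–67 N; up to about 93 N if the free held push was only 3 N, which the turn count rules out |

- **Handle:** about 0.04 rad in the last picture, against the 0.15 limit.
- **Other objects:** in the last close-up the two valves are upright and where they started. I did not re-check the other bystanders, but no move went near them.

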